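Unlatch the hold-down bar of a plate shaker and hold it raised

TASK

Free the hold-down bar of the microplate shaker: pull the spring latch at its front end sideways until its fork is clear of the ball stud, then lift that end of the bar up off the ball, about 10 cm, so that the plates beneath can be taken out. Finish while still holding the bar up in the gripper, at rest, since it falls shut if let go; leave the bottle, the tip box and the beaker where they stand.

Things in the scene. Friction and masses are not known exactly. Their poses are not given: they have to be found in the camera images.
- shaker: the plate shaker, white, fixed to the bench. Origin: on the bench (z = 0) straight below its ball stud (head 28 mm across, 100 to 118 mm up). x runs from the ball to the bar's hinge, 270 mm away (hinge axis 120 mm up, along y; post 136 mm high); y is the direction in which the latch is pulled. It spans x -40 to 315, y -105 to 105 mm, 64 mm high. A stack of plates at x 97 to 183 mm is 107 mm high
- bar: the aluminium hold-down bar, 26 mm wide, 12 mm thick, 0.3 to 0.6 kg, top 132 mm up. Origin: in the coupler cup (44 mm across, top 137 mm up) at its front end over the ball, 120 mm above the bench when down. The bar runs along its +x to the hinge, 270 mm away, and turns about its y axis by 0 to 1.0 rad, positive lifts the front end. It falls shut by its weight; lifting the front end takes 2 to 4 N
- tab (a point): centre of the latch's upright steel finger tab, 26 mm (shaker x) by 14 mm (shaker y, the grip width) by 56 mm high; centre 162 mm above the bench with the bar down, 29 mm to +y of the ball with the latch shut. Axes parallel to the bar's. The latch rides on the bar: lifting the tab lifts the bar. Under it guide rods reach 64 mm to +y of the ball, at most 122 mm up
- latch (a joint): how far the latch is pulled along the shaker's +y, m: 0 shut (pushed there by its spring), 0.024 at its stop. Its fork is clear of the ball from 0.016 on; below that the fork holds the bar down. The spring pushes back with 3 N when shut and 10 N at the stop
- bottle_center (a point): bystander: centre of a loose white reagent bottle with red cap, 60 mm across, 150 mm high, beside the shaker
- tipbox_center (a point): bystander: centre of a loose blue pipette tip box, 85 x 120 x 57 mm, beside the shaker
- beaker_center (a point): bystander: centre of a loose glass beaker, 68 mm across, 90 mm high, beside the shaker

How it is judged:
By the outcome, as a careful person would: the job done as asked, in the order asked, and still so for the second after the job is handed in, while the arm keeps its last pose, push and grip.
It also fails if it takes over 32 s, if anything falls off the work surface, if the arm or the gripper's body presses on something with over 40 N, if the wrist force passes 120 N, or if a joint passes its speed limit or range.

ROBOT

A 6-joint arm with a two-finger parallel gripper is mounted at the origin on the work surface. World frame = base frame: x ahead of the robot, y to its left, z up, the work surface at z = 0. Lengths are in mm, angles in rad, forces in N, time in s.
With the tool pointing down it reaches from about 300 to 775 mm from the base axis. Payload 14.6 kg.
Tool frame: the origin (TCP) lies midway between the tips of the shut fingers; the grasp point (between the pads) lies 19 mm behind it; z points along the fingers, y is the line along which they close (so a half turn about z gives the same grasp; the last joint's range is limited). The gripper opens to 94 mm and grips with 3 to 60 N. Pads are 16 mm wide; open, the fingers measure 119 mm over their backs; the gripper's body (75 mm by 177 mm) begins 78 mm behind the grasp point.
Start: joints at [-0.067, 0.3, 1.521, -0, 1.321, -0.067], TCP at [549.99, -0.002, 205.446] pointing down, gripper open.
Joint ranges: [-3.03, 3.03], [-0.79, 2.21], [0.23, 2.52], [-1.04, 4.18], [0, 3.07], [-2.55, 2.55]. Speed limits (rad/s): [2.22, 2.22, 2.57, 3.14, 3.14, 3.14].

INTERFACE

Orientations are given as [roll, pitch, yaw] about the fixed x, y, z axes, in that order (R = Rz(yaw) Ry(pitch) Rx(roll)).
In Python, from cell import manip, camera gives the robot as it stands.
- The arm moves only by the tool move_arm, never from a script. Its arguments are lists of equal length, an entry for each row: "dp": the shift along the world's x, y, z in mm, a list of three; "rotation": the turn, a rotation vector about the world's x, y, z in rad, a list of three; "hand": the opening, from 0 (shut) to 1 (fully open). A call has 1 to 10 rows; each row shifts and turns the commanded pose from where the row before left it; what a row does not reach is not made up. A row lasts 1/8 s, in which the tool goes at most 62.5 mm and 10.7 degrees, less where a joint would pass 70% of its speed; a pose out of reach is approached as far as the arm can. A call with a gripper value outside its range is refused whole. The fingers move at their own pace and stop on an object; "newtons" is the grip in N (left out, the last holds). Time passes only in rows, so rows that do not move let the fingers close. It gives the time, the measured TCP pose, the force, the opening and the grip force at its end, in the units of the state.
- manip.read_state(): the state, without advancing time (a new reading comes with each control period).
- camera(name): name is "scene" or "side" or "wrist"; returns a dict with "image" (480x640x3 uint8, red, green, blue), "fx", "fy", "cx", "cy" (pixels), "R" (3x3) and "t" (3): a world point X has camera coordinates R X + t; the wrist camera has in their place "mount" (4x4, takes a point from camera to tool coordinates, whose origin is the TCP and whose axes are the flange's). Camera axes: x right, y down, z forward; pixel columns grow to the right and rows downward; lengths in mm; the calibration is good to about 2 mm. A picture is of the moment at which its call begins: read the wrist's pose just before it. There is no depth.
- manip.sign_off(): hands the job in; it is judged then, once.
The state is a dict: "clock": time; "joints": joint angles; "qd": joint speeds; "effort": joint torques, N m; "eef_pos": TCP position; "eef_rot": TCP orientation; "wrist_force": force on the tool from outside, world axes, zero at the start; "moment": the same for the moment, N m; "finger_gap": finger opening in mm; "finger_force": force on a finger pad.
Only numpy, scipy, OpenCV 4.12 (cv2) and the standard library are available. Lean on these libraries where they do the work, as an engineer would, in place of code of your own. Each camera call takes 0.05 s, during which the arm holds its last target. There are 200 camera calls.

## Working session

There is one attempt and no reset: what is moved stays moved. The work goes in short steps, Python scripts to look and compute and a tool call to move; the robot and the scene stay as the last step left them, time stands still between calls to the robot, and variables do not carry over. Pictures are saved under pics/ and viewed, at most 10 in all, crops included, and the job is handed in when it is done.

Besides the shell and the picture viewer there is one more tool, called after "Request:" as name(argument=value, ...), one argument or row to a line, values as JSON. move_arm: Moves the arm, as the interface text tells. Its arguments: {"type":"object","properties":{"dp":{"type":"array","items":{"type":"array","items":{"type":"number"}}},"rotation":{"type":"array","items":{"type":"array","items":{"type":"number"}}},"hand":{"type":"array","items":{"type":"number"}},"newtons":{"type":"number"}},"required":["dp","rotation","hand"]}

```bash
mkdir -p pics
python3 - <<'E'
from cell import manip,camera
import cv2,pickle
s=manip.read_state();print(s)
d={}
for n in("scene","side"):
    c=camera(n);d[n]=c;cv2.imwrite(f"pics/{n}0.png",c["image"][:,:,::-1]);print(n,c["fx"],c["cx"],c["R"],c["t"])
pickle.dump(d,open("d0.pkl","wb"))
E
```

```text
{'clock': 0.0, 'joints': array([-6.65714426e-02,  3.00458037e-01,  1.52158825e+00,  2.07688168e-05,
        1.32067478e+00, -6.66230369e-02]), 'qd': array([-0.00023193, -0.00100757,  0.00043461, -0.00251257,  0.00103852,
       -0.00100256]), 'effort': array([-1.53750298e-03, -5.31805658e+01, -3.52735734e+01,  7.07558286e-02,
        2.43994006e-02, -4.79655944e-05]), 'eef_pos': array([5.49741195e+02, 3.54856022e-02, 2.04890456e+02]), 'eef_rot': array([-3.14046808e+00, -9.51951382e-05,  1.57084272e+00]), 'wrist_force': array([ 0.62669067, -0.42653637,  0.05684526]), 'moment': array([-0.00484121, -0.01001072,  0.00341174]), 'finger_force': 0.0, 'finger_gap': 94.22031660341423}
scene 559.8176079467079 314.2029852999876 [[ 0.39528692  0.91834784  0.01963431]
 [ 0.61005558 -0.24648774 -0.75304447]
 [-0.68671715  0.30964665 -0.6576766 ]] [-267.70443136 -239.2230428  1572.0284486 ]
side 455.23288818513447 315.03170393583173 [[ 0.87199374 -0.48951163 -0.00229796]
 [-0.31060294 -0.54965342 -0.77550431]
 [ 0.3783553   0.67694865 -0.6313381 ]] [-464.34532011  307.34208369  645.05609378]
```

View pics/scene0.png

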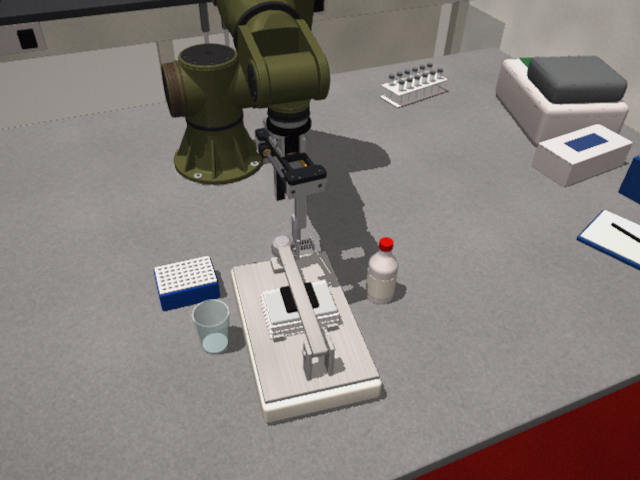

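View pics/side0.png

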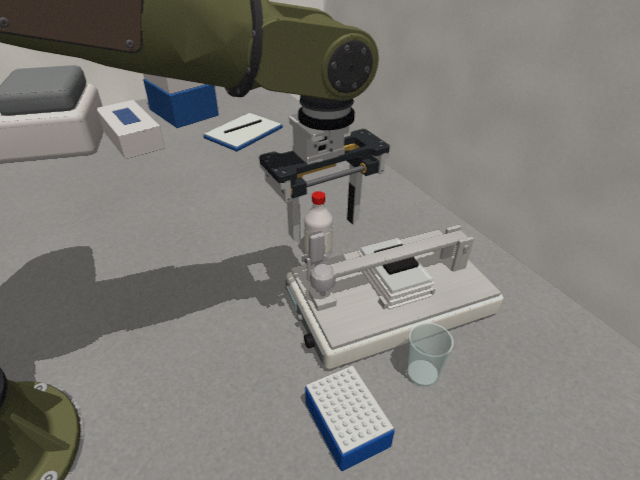

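```bash
cat > h.py <<'E'
import numpy as np
def ray(c,u,v):
    R=np.array(c["R"]);t=np.array(c["t"]);d=np.array([(u-c["cx"])/c["fx"],(v-c["cy"])/c["fy"],1.])
    return -R.T@t,R.T@d
def onz(c,u,v,z):
    o,d=ray(c,u,v);return o+d*(z-o[2])/d[2]
def tri(*rs):
    A=np.zeros((3,3));b=np.zeros(3)
    for o,d in rs:
        d=d/np.linalg.norm(d);P=np.eye(3)-np.outer(d,d);A+=P;b+=P@o
    X=np.linalg.solve(A,b)
    return X,[np.linalg.norm(np.cross(X-o,d/np.linalg.norm(d))) for o,d in rs]
def proj(c,X):
    p=np.array(c["R"])@X+c["t"];return [c["fx"]*p[0]/p[2]+c["cx"],c["fy"]*p[1]/p[2]+c["cy"]]
def wristcam(c,s):
    from scipy.spatial.transform import Rotation as Ro
    T=np.eye(4);T[:3,:3]=Ro.from_euler('xyz',s["eef_rot"]).as_matrix();T[:3,3]=s["eef_pos"]
    M=np.linalg.inv(T@np.array(c["mount"]));c=dict(c);c["R"]=M[:3,:3];c["t"]=M[:3,3];return c
E
python3 - <<'E'
import pickle,cv2,numpy as np
from cell import manip,camera
from h import *
d=pickle.load(open("d0.pkl","rb"))
s=manip.read_state();w=wristcam(camera("wrist"),s);d["wrist"]=w;pickle.dump(d,open("d0.pkl","wb"))
cv2.imwrite("pics/wrist0.png",w["image"][:,:,::-1])
a=cv2.resize(d["scene"]["image"][180:380,220:420],(400,400))
b=cv2.resize(d["side"]["image"][190:350,270:430],(400,400))
a=cv2.resize(d["scene"]["image"][190:290,250:350],(400,400),interpolation=2)
b=cv2.resize(d["side"]["image"][220:320,270:370],(400,400),interpolation=2)
cv2.imwrite("pics/crop0.png",np.hstack([a,b])[:,:,::-1])
E
```

```text
(no output)
```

View pics/crop0.png

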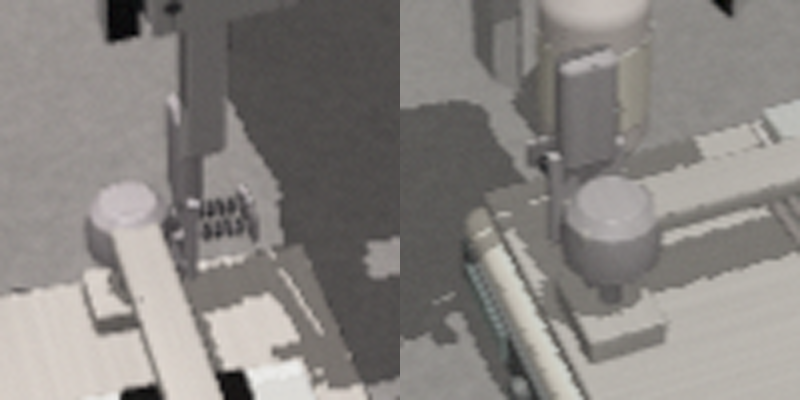

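View pics/wrist0.png

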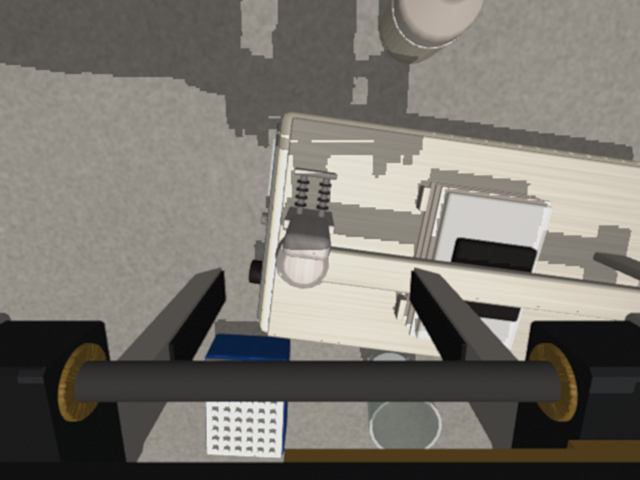

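Run:
```python
import pickle
from h import *
np.set_printoptions(precision=1,suppress=True)
d=pickle.load(open("d0.pkl","rb"));S,D,W=d["scene"],d["side"],d["wrist"]
for n,c,p in(("scene",S,(281.7,240)),("side",D,(323,270)),("wrist",W,(302,264))): print(n,onz(c,*p,137))
print(tri(ray(S,281.7,240),ray(D,323,270)),tri(ray(S,281.7,240),ray(W,302,264)))
print("tabtop side",onz(D,316,235,190))
a,b=onz(W,288,113,64),onz(W,262,333,64);print("front edge",a,b,np.degrees(np.arctan2(*(a-b)[[1,0]])))
a,b=onz(W,331,247,132),onz(W,639,289,132);print("bar far edge",a,b,np.degrees(np.arctan2(*(b-a)[[1,0]])))
a,b=onz(W,288,113,64),onz(W,639,153,64);print("deck far edge",a,b,np.degrees(np.arctan2(*(b-a)[[1,0]])))
a,b=onz(S,284,245,132),onz(S,318,348,132);print("scene bar",a,b,np.degrees(np.arctan2(*(b-a)[[1,0]])))
for n,c,p in(("bottlecap",S,(386,244)),("tip",S,(186,275)),("beaker",S,(212,312))):print(n,onz(c,*p,{"b":150,"t":57}[n[0]] if n!="beaker" else 90))
```

```text
scene [542.5 -14.8 137. ]
side [538.2 -17.3 137. ]
wrist [538.3 -12.9 137. ]
(array([539.8, -14.1, 134.2]), [np.float64(0.43234138438043146), np.float64(0.4323413843805554)]) (array([538.4, -13.7, 133.6]), [np.float64(0.4431472627257123), np.float64(0.4431472627256384)])
tabtop side [540.9  10.9 190. ]
front edge [525.   91.3  64. ] [ 496.6 -107.    64. ] 81.84407728222449
bar far edge [558.5  -2.1 132. ] [780.9 -33.6 132. ] -8.053937397028855
deck far edge [525.   91.3  64. ] [817.   59.5  64. ] -6.200265208273334
scene bar [552.8 -14.  132. ] [811.1 -53.7 132. ] -8.747993224017554
bottlecap [643.1 162.6 150. ]
tip [ 484.3 -202.3   57. ]
beaker [ 631.8 -185.5   90. ]
```

Request:
move_arm(
  dp=[
    [0,2,4],
    [-1,2,4],
    [-1,2,4],
    [-1,2,4],
    [-1,2,0],
    [-1,2,0],
    [-1,2,0],
    [-1,0,0],
    [0,0,0],
  ],
  rotation=[
    [0,0,0.179],
    [0,0,0.179],
    [0,0,0.179],
    [0,0,0.179],
    [0,0,0.179],
    [0,0,0.179],
    [0,0,0.179],
    [0,0,0.178],
    [0,0,0],
  ],
  hand=[1,1,1,1,1,1,1,1,1],
)

```text
clock: 1.27
eef_pos: [542.9, 14.0, 221.3]
eef_rot: [-3.142, -0.0, 3.001]
wrist_force: [0.3, -0.5, -0.6]
finger_gap: 93.9
finger_force: 0.0
```

Run:
```python
import pickle,cv2
from cell import manip,camera
from h import *
s=manip.read_state();w=wristcam(camera("wrist"),s);pickle.dump(w,open("w1.pkl","wb"))
cv2.imwrite("pics/wrist1.png",w["image"][:,:,::-1]);print(s)
y=np.array([.139,.99,0]);x=np.array([.99,-.139,0]);b=np.array([539,-14.5,0])
for a in(-13,13):
  for c in(22,36):print(a,c,proj(w,b+a*x+c*y+[0,0,190]))
print(proj(w,b+[0,0,137]))
```

```text
{'clock': 1.275, 'joints': array([-4.16404588e-02,  2.72637136e-01,  1.51871747e+00, -1.00353293e-05,
        1.35057860e+00, -1.47151709e+00]), 'qd': array([-0.00185233,  0.00174122, -0.00325024,  0.00023765, -0.00027348,
        0.10390772]), 'effort': array([ 4.58427309e-02, -5.19671309e+01, -3.55119681e+01, -1.81818532e-02,
        7.65454187e-02, -2.07075544e+00]), 'eef_pos': array([542.8985075 ,  14.00948318, 221.28605946]), 'eef_rot': array([-3.14154916e+00, -3.37897340e-04,  3.00067514e+00]), 'wrist_force': array([ 0.28715929, -0.49952763, -0.59124606]), 'moment': array([ 0.03006149, -0.12510608, -0.02299301]), 'finger_force': 0.0, 'finger_gap': 93.90714580843333}
-13 22 [np.float64(306.3088816616173), np.float64(244.53094973913522)]
-13 36 [np.float64(330.25830032696865), np.float64(244.50345106266442)]
13 22 [np.float64(306.67442847173845), np.float64(286.0363673664334)]
13 36 [np.float64(329.930502678402), np.float64(286.01008314903646)]
[np.float64(278.3221568866384), np.float64(241.50575054763297)]
```

View pics/wrist1.png

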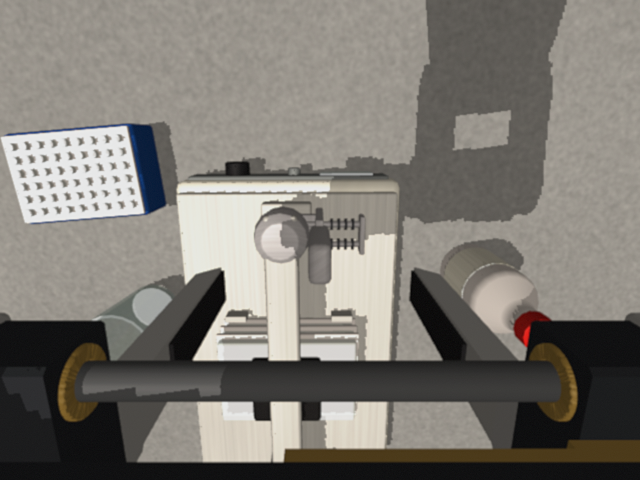

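Request:
move_arm(
  dp=[
    [-1,0,-15],
    [0,0,-20],
    [0,0,-20],
    [0,0,-14],
    [0,0,-5],
    [0,0,0],
  ],
  rotation=[
    [0,0,0],
    [0,0,0],
    [0,0,0],
    [0,0,0],
    [0,0,0],
    [0,0,0],
  ],
  hand=[1,1,1,0.8,0.6,0.4],
  newtons=15,
)

```text
clock: 2.08
eef_pos: [542.0, 14.0, 147.4]
eef_rot: [-3.142, -0.0, 3.001]
wrist_force: [-0.6, -0.0, 1.1]
finger_gap: 67.4
finger_force: 0.0
```

Request:
move_arm(
  dp=[
    [0,0,0],
    [0,0,0],
    [0,0,0],
    [0,0,0],
    [0,0,0],
  ],
  rotation=[
    [0,0,0],
    [0,0,0],
    [0,0,0],
    [0,0,0],
    [0,0,0],
  ],
  hand=[0.2,0,0,0,0],
  newtons=15,
)

```text
clock: 2.7
eef_pos: [542.0, 14.0, 147.5]
eef_rot: [3.142, 0.0, 3.002]
wrist_force: [0.3, 0.4, 0.5]
finger_gap: 17.2
finger_force: 0.0
```

Request:
move_arm(
  dp=[
    [0,0,0],
    [0,0,0],
    [0,0,0],
    [0,0,0],
  ],
  rotation=[
    [0,0,0],
    [0,0,0],
    [0,0,0],
    [0,0,0],
  ],
  hand=[0,0,0,0],
  newtons=45,
)

```text
clock: 3.2
eef_pos: [542.2, 15.2, 147.6]
eef_rot: [3.14, 0.0, 3.002]
wrist_force: [0.9, 8.8, 0.4]
finger_gap: 13.6
finger_force: 45.0
```

Request:
move_arm(
  dp=[
    [0.4,2.9,0],
    [0.4,2.9,0],
    [0.4,2.9,0],
    [0.4,2.9,0],
    [0.4,2.9,0],
    [0.4,2.9,0],
    [0.4,2.9,0],
    [0.4,2.9,0],
    [0,0,0],
    [0,0,0],
  ],
  rotation=[
    [0,0,0],
    [0,0,0],
    [0,0,0],
    [0,0,0],
    [0,0,0],
    [0,0,0],
    [0,0,0],
    [0,0,0],
    [0,0,0],
    [0,0,0],
  ],
  hand=[0,0,0,0,0,0,0,0,0,0],
)

```text
clock: 4.45
eef_pos: [545.1, 36.4, 147.4]
eef_rot: [-3.14, -0.0, 3.002]
wrist_force: [-0.3, -9.1, 1.1]
finger_gap: 13.8
finger_force: 45.0
```

Run:
```python
import cv2
from cell import manip,camera
from h import *
s=manip.read_state();print(s["eef_pos"],s["eef_rot"],s["wrist_force"],s["moment"],s["finger_gap"])
b=cv2.resize(camera("side")["image"][200:320,260:380],(480,480),interpolation=2)
a=cv2.resize(camera("wrist")["image"][100:400,150:470],(320,300))
cv2.imwrite("pics/p2.png",np.hstack([b,np.vstack([a,np.zeros((180,320,3),'uint8')])])[:,:,::-1])
```

```text
[545.12587734  36.38668483 147.43616682] [-3.13994452e+00 -7.29524602e-05  3.00156354e+00] [-0.32697018 -9.05750266  1.07979311] [-1.86011408  0.14822412  0.03589557] 13.843410862435206
```

View pics/p2.png

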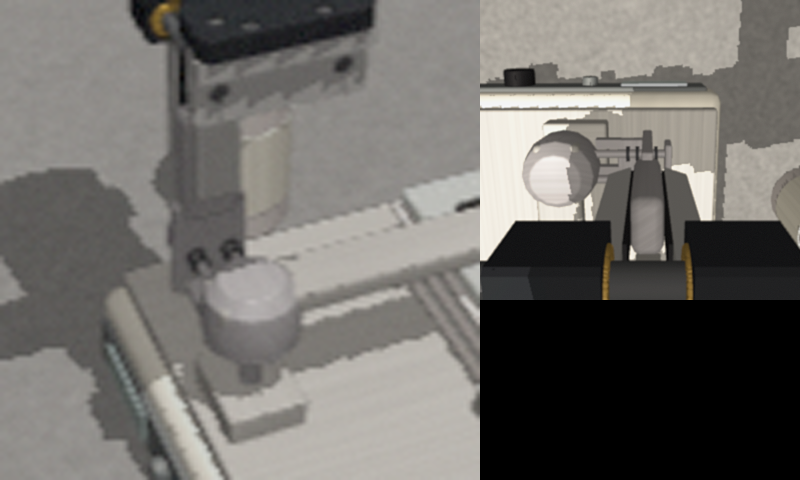

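Request:
move_arm(
  dp=[
    [1.3,-0.2,10.5],
    [1.7,-0.2,10.45],
    [2.1,-0.3,10.4],
    [2.5,-0.3,10.3],
    [2.9,-0.4,10.2],
    [0,0,0],
  ],
  rotation=[
    [0.0054,0.0386,0],
    [0.0054,0.0386,0],
    [0.0054,0.0386,0],
    [0.0054,0.0386,0],
    [0.0054,0.0386,0],
    [0,0,0],
  ],
  hand=[0,0,0,0,0,0],
)

```text
clock: 5.3
eef_pos: [555.5, 34.9, 199.2]
eef_rot: [-3.139, -0.197, 3.001]
wrist_force: [-4.9, -8.2, -1.1]
finger_gap: 13.8
finger_force: 45.0
```

Request:
move_arm(
  dp=[
    [3.3,-0.5,10.05],
    [3.6,-0.5,9.9],
    [4.0,-0.6,9.75],
    [4.4,-0.6,9.6],
    [4.8,-0.7,9.4],
    [0,0,0],
    [0,0,0],
    [0,0,0],
  ],
  rotation=[
    [0.0054,0.0386,0],
    [0.0054,0.0386,0],
    [0.0054,0.0386,0],
    [0.0054,0.0386,0],
    [0.0054,0.0386,0],
    [0,0,0],
    [0,0,0],
    [0,0,0],
  ],
  hand=[0,0,0,0,0,0,0,0],
)

```text
clock: 6.3
eef_pos: [575.4, 32.1, 247.9]
eef_rot: [-3.139, -0.391, 3.0]
wrist_force: [-5.7, -8.8, 1.5]
finger_gap: 13.8
finger_force: 45.0
```

Run:
```python
import cv2
from cell import manip,camera
s=manip.read_state();print(s["eef_pos"],s["eef_rot"],s["wrist_force"],s["moment"],s["finger_gap"],abs(s["qd"]).max())
cv2.imwrite("pics/p3.png",camera("side")["image"][:,:,::-1])
```

```text
[575.37996531  32.08106033 247.86735034] [-3.13918656 -0.39122151  3.00025773] [-5.70478823 -8.81421367  1.54902011] [-1.63516158  0.52994931  0.83738673] 13.82489918647594 0.0018293544270616632
```

View pics/p3.png

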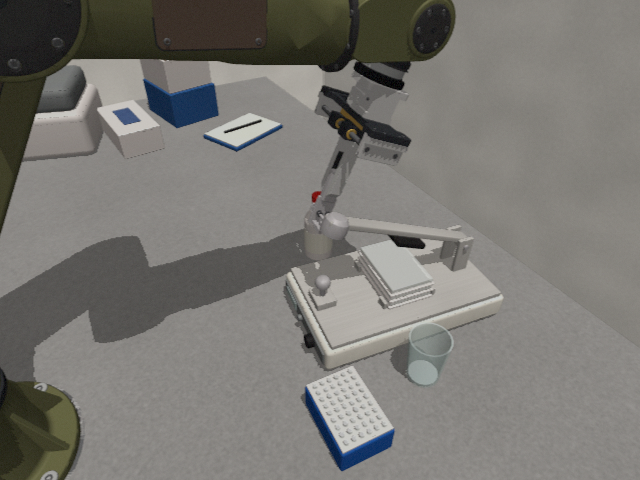

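The bar's cup, at (335,226), is lifted well clear of the ball stud at (323,284). The bottle, tip box and beaker have not moved. The arm is at rest and still gripping the tab.

```bash
python3 -c "
from cell import manip
print(manip.sign_off())"
```

```text
the job is handed in; nothing more can be done
None
```

The latch was pulled about 21 mm, clear of the ball stud, and the bar's front end was then lifted about 10 cm; the gripper is holding it there at rest, the bottle, tip box and beaker were not disturbed, and the job is handed in.

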